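# Line up the die blocks and hold the curing knob on the third click

## Robot

A 6-joint arm with a two-finger parallel gripper is mounted at the origin on the work surface. World frame = base frame: x ahead of the robot, y to its left, z up, the work surface at z = 0. Lengths are in mm, angles in rad, forces in N, time in s.
With the tool pointing down it reaches from about 275 to 725 mm from the base axis. Payload 15.9 kg.
Tool frame: the origin (TCP) lies on the centre line of the jaws, within the pads' length; the fingertips stand 14 mm ahead of it and the grasp point (between the pads) lies 5 mm behind it; z points along the fingers, y is the line along which they close (so a half turn about z gives the same grasp; the last joint's range is limited). The gripper opens to 85 mm and grips with 20 to 120 N. Pads are 22 mm wide; open, the fingers measure 114 mm over their backs; the gripper's body (76 mm by 85 mm) begins 54 mm behind the grasp point. The pads swing forward as they close: fully open they stand 13 mm farther back than shut.
Start: joints at [1.213, 0.213, -0.034, 1.323, 0, 1.571], TCP at [175.1, 468.322, 245.306] pointing down, gripper open.
Joint ranges: [-2.98, 2.98], [-0.74, 1.72], [-1.14, 1.35], [-2.1, 2.04], [-1.57, 1.44], [-3.14, 3.14]. Speed limits (rad/s): [1.89, 1.89, 2.39, 2.57, 3.14, 3.14].

## Interface

Orientations are given as a unit quaternion [x, y, z, w].
In Python, from workcell import manip, cams gives the robot as it stands. The module is installed in compiled form; this text tells all that it offers.
- The arm moves only by the tool servo_tool, never from a script. Its argument "targets" is a list of rows, each a list of 4 numbers: the shift along the tool's x, y, z as a fraction of full scale, then the turn about the tool's z as a fraction of full scale. A call has exactly 10 rows; each row shifts and turns the commanded pose from where the row before left it, along the tool's axes as they then stand; what a row does not reach is not made up. Full scale, the value 1, is 30 mm for a shift and 4 degrees for a turn. A row lasts 1/12 s, in which the tool goes at most 41.7 mm and 7.16 degrees, less where a joint would pass 70% of its speed; a pose out of reach is approached as far as the arm can. A call with a number of a shift or a turn outside -1 to 1 is refused whole. A call with a gripper value outside its range is refused whole. "jaw" is the opening, from 0 (shut) to 1 (fully open), set as the call begins (left out, the last holds). The fingers move at their own pace and stop on an object; "force" is the grip in N (left out, the last holds). Time passes only in rows, so rows that do not move let the fingers close, or fill a call up. It gives the time, the measured TCP pose, the force, the opening and the grip force at its end, in the units of the state.
- manip.read_state(): the state, without advancing time (a new reading comes with each control period).
- cams.capture(name): name is "side" or "top"; returns a dict with "color" (480x640x3 uint8, red, green, blue), "K" (3x3 intrinsics, pixels), "camera_from_world" (4x4, takes a point from world to camera coordinates). Camera axes: x right, y down, z forward; pixel columns grow to the right and rows downward; lengths in mm; the calibration is good to about 2 mm. A picture is of the moment at which its call begins. There is no depth.
- manip.finish_job(): hands the job in; it is judged then, once.
The state is a dict: "clock": time; "joint_positions": joint angles; "joint_velocities": joint speeds; "joint_torque": joint torques, N m; "position": TCP position; "tool_rot": TCP orientation; "ft_force": force on the tool from outside, world axes, zero at the start; "wrist_torque": the same for the moment, N m; "width": finger opening in mm; "grip_force": force on a finger pad.
Only numpy, scipy, OpenCV 4.12 (cv2) and the standard library are available. Lean on these libraries where they do the work, as an engineer would, in place of code of your own. Each camera call takes 0.05 s, during which the arm holds its last target. There are 200 camera calls.

## Task

Slide the three stone die blocks forward into one straight row for light curing: each flush and square against the tray's light bar and centred on its own white mark, the one straight ahead of it. Then grip the black spring-return knob on the blue console and turn it clockwise from home to the third click, never on towards the fourth, and finish while still holding it there. Do not tip the blocks over, and leave the bowl, bottle, hammer and rubber former where they are.

Things in the scene. Friction and masses are not known exactly. Their poses are not given: they have to be found in the camera images.
- block_a: yellow dental-stone die block with a small ivory tooth stump on top, the right-hand (tray -y) one of three; base 36 mm (its x) by 26 mm (its y) by 34 mm high, stump 18 mm across rising to 47 mm; about 75 g. Origin under its centre (on the tray plate). At the start its x axis is within 20 degrees of the tray's and it stands 30 to 55 mm short of its place.
- block_b: yellow dental-stone die block with a small ivory tooth stump on top, the middle one of three; base 36 mm (its x) by 26 mm (its y) by 34 mm high, stump 18 mm across rising to 47 mm; about 75 g. Origin under its centre (on the tray plate). At the start its x axis is within 20 degrees of the tray's and it stands 30 to 55 mm short of its place.
- block_c: yellow dental-stone die block with a small ivory tooth stump on top, the left-hand (tray +y) one of three; base 36 mm (its x) by 26 mm (its y) by 34 mm high, stump 18 mm across rising to 47 mm; about 75 g. Origin under its centre (on the tray plate). At the start its x axis is within 20 degrees of the tray's and it stands 30 to 55 mm short of its place.
- mark_a (a point): foot of the light bar's front face, on the plate's top (6 mm above the bench), at the right-hand (tray -y) white mark. Axes are the tray's: x points square into the light bar, y along it, z up. A flush, centred block's origin is 18 mm before it (x = -18 mm, y = 0).
- mark_b (a point): foot of the light bar's front face, on the plate's top (6 mm above the bench), at the middle white mark. Axes are the tray's: x points square into the light bar, y along it, z up. A flush, centred block's origin is 18 mm before it (x = -18 mm, y = 0).
- mark_c (a point): foot of the light bar's front face, on the plate's top (6 mm above the bench), at the left-hand (tray +y) white mark. Axes are the tray's: x points square into the light bar, y along it, z up. A flush, centred block's origin is 18 mm before it (x = -18 mm, y = 0).
- tray: fixed curing tray; origin under the plate's centre on the bench. Aluminium plate 160 (x) by 270 (y) by 6 mm; along its +x side, front face at x = 45 mm, a grey light bar 25 mm deep, 24 mm high above the plate, as long as the plate, with a blue lamp window in its face and a white stripe across its top at each mark, at y = -80, 0, 80 mm.
- console: fixed blue console 140 (x) by 130 (y) by 50 mm high, origin under its centre; the knob stands in the middle of its top, with a green tick (home, towards console -x) and white ticks (stops 1 to 5) around it.
- knob (a joint): turn in rad: 0 at home, where it starts, growing clockwise seen from above. Stops every 24 degrees: 0.419, 0.838, third 1.257, 1.676, end 2.094. A spring pulls it home (0.12 N m there, 0.20 at the third); detents ripple this by 0.10 N m: most a quarter pitch past a stop, least a quarter before one, no ripple right at it. They do not hold: let go, it runs home.
- knob_grip (a point): on the knob's upright axis at the height to grip, 82 mm above the bench. Black disc 52 mm across, top 59 mm above the bench, with an upright bar on it 46 mm long (this point's x), 14 mm thick (y), up to 97 mm above the bench; a white line on top marks the pointer end (-x). Axes turn with the knob and equal the console's at home.
- knob_pointer (a point): pointer end of the knob's bar, at its top edge (97 mm above the bench), 23 mm from the axis
- bowl: purple rubber mixing bowl, 104 mm across, 60 mm high; origin under its centre; leave alone
- bottle: amber bottle, 56 mm across, 120 mm high; origin under its centre; leave alone
- hammer: small hammer with a wooden handle lying flat, 240 mm long along its x axis; origin under its middle; leave alone
- former: black rubber sprue former, round and stepped, 68 mm across, 55 mm high; origin under its centre; leave alone
There are look-alikes about, which are no part of the job. Leave any orange or red look-alike of the block_b alone.

How it is judged:
By the outcome, as a careful person would: the job done as asked, in the order asked, and still so for the second after the job is handed in, while the arm keeps its last pose, push and grip.
It also fails if it takes over 72 s, if anything falls off the work surface, if the arm or the gripper's body presses on something with over 40 N, if the wrist force passes 120 N, or if a joint passes its speed limit or range.

## Working session

There is one attempt and no reset: what is moved stays moved. The work goes in short steps, Python scripts to look and compute and a tool call to move; the robot and the scene stay as the last step left them, time stands still between calls to the robot, and variables do not carry over. Pictures are saved under pics/ and viewed, at most 10 in all, crops included, and the job is handed in when it is done.

Besides the shell and the picture viewer there is one more tool, called after ">>>" in YAML: its name, and indented under it one key for each argument. servo_tool: Moves the arm, as the interface text tells. Its arguments: {"type":"object","properties":{"targets":{"type":"array"},"jaw":{"type":"number"},"force":{"type":"number"}},"required":["targets"]}

```bash
mkdir -p pics; python3 - <<'E'
from workcell import manip,cams
import cv2,numpy as np
np.set_printoptions(precision=4,suppress=True)
for n in("top","side"):
    c=cams.capture(n);cv2.imwrite(f"pics/{n}0.png",c["color"][:,:,::-1]);print(n,c["K"],c["camera_from_world"])
    np.savez(f"{n}.npz",K=c["K"],T=c["camera_from_world"])
s=manip.read_state();print(s)
E
```

```text
top [[440.3096   0.     317.8574]
 [  0.     440.3096 240.1292]
 [  0.       0.       1.    ]] [[   0.0154   -0.9999    0.004    76.4722]
 [  -0.9809   -0.0159   -0.1938  567.3886]
 [   0.1938   -0.001    -0.981  1182.8574]
 [   0.        0.        0.        1.    ]]
side [[610.4048   0.     313.4906]
 [  0.     610.4048 243.2762]
 [  0.       0.       1.    ]] [[   0.7908   -0.6116    0.0219 -340.4123]
 [  -0.3606   -0.4946   -0.7908  321.3419]
 [   0.4945    0.6175   -0.6117 1285.6296]
 [   0.        0.        0.        1.    ]]
{'clock': 0.1, 'joint_positions': array([ 1.213 ,  0.2133, -0.035 ,  1.3235, -0.    ,  1.5708]), 'joint_velocities': array([-0.0022, -0.0014,  0.0029,  0.0005, -0.0009,  0.0002]), 'joint_torque': array([ -0.0005, -68.7249,  48.7807,   0.0123,   0.    ,   0.    ]), 'position': array([175.011 , 468.0657, 244.8656]), 'tool_rot': array([ 0.178 ,  0.984 , -0.0005, -0.0001]), 'ft_force': array([ 0.1976, -0.141 ,  0.2328]), 'wrist_torque': array([-0.0411,  0.0147,  0.0126]), 'grip_force': 0.0, 'width': 85.32086977836309}
```

View pics/top0.png

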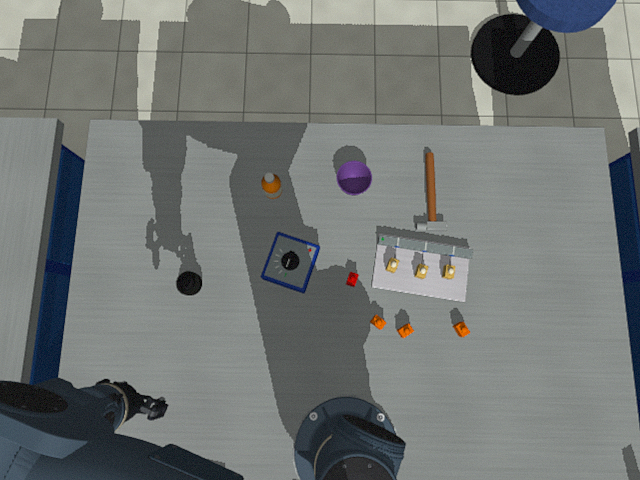

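View pics/side0.png

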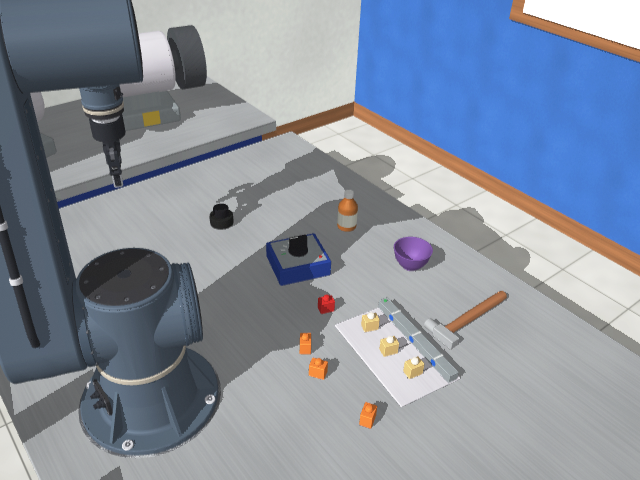

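Top view: the yellow blocks on the tray are at about (392,266)=c, (421,271)=b and (450,271)=a. The look-alikes are off the tray: orange at (378,322), (404,330), (461,329) and red at (352,280). Only the yellow ones on the plate fit the description. The console knob is at (290,260). I'll enlarge to confirm.

```bash
python3 - <<'E'
import cv2,numpy as np
t=cv2.imread("pics/top0.png");s=cv2.imread("pics/side0.png")
def crop(i,x,y,w,h,f):return cv2.resize(i[y:y+h,x:x+w],None,fx=f,fy=f,interpolation=cv2.INTER_CUBIC)
cv2.imwrite("pics/c1.png",crop(t,365,220,114,85,7))
cv2.imwrite("pics/c2.png",crop(s,330,290,133,100,6))
a=crop(t,255,225,70,75,6);b=crop(s,260,225,62,75,6);cv2.imwrite("pics/c3.png",np.hstack([a,b]))
E
```

```text
(no output)
```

View pics/c1.png

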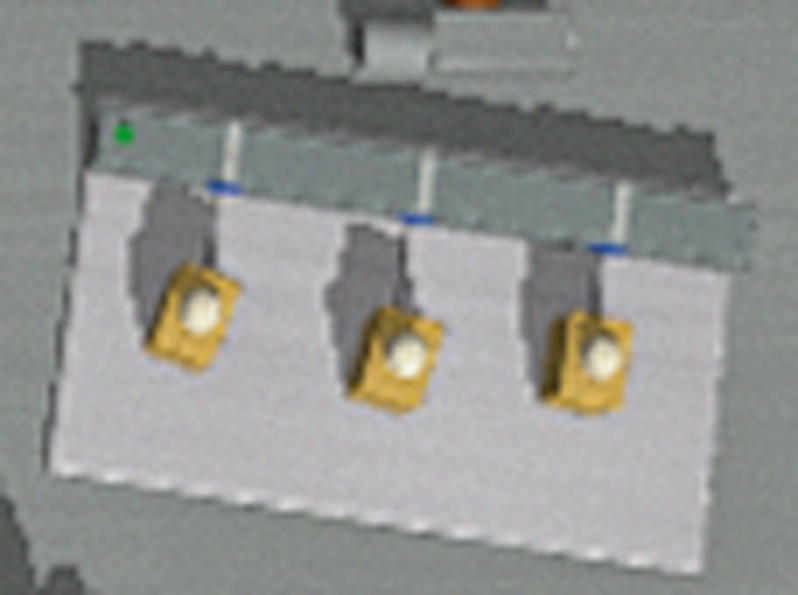

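View pics/c2.png

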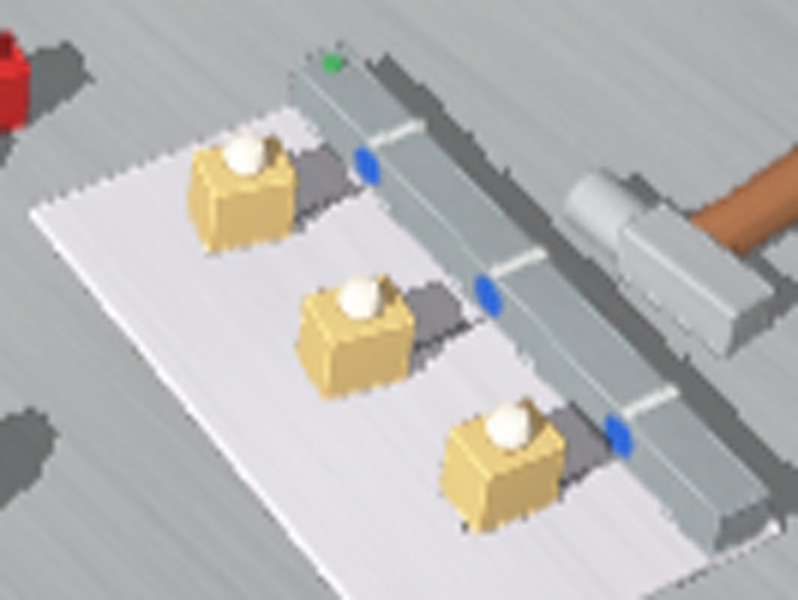

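View pics/c3.png

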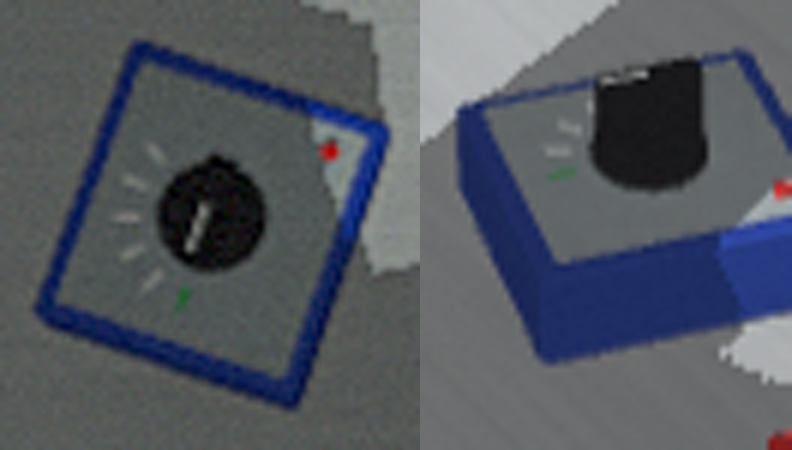

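Confirmed: c (stump at crop (202,310)), b (407,357) and a (603,357) are yellow with ivory stumps, standing on the plate. The knob's pointer and the green tick both point toward the robot, slightly left. Next I'll fit the poses in both views.

```bash
cat > fit.py <<'E'
import cv2,numpy as np
from scipy.optimize import least_squares,minimize
C={n:np.load(n+".npz") for n in("top","side")}
def proj(n,P):
    P=np.atleast_2d(P);p=P@C[n]["T"][:3,:3].T+C[n]["T"][:3,3];q=p@C[n]["K"].T;return q[:,:2]/q[:,2:]
def place(p,L):
    L=np.atleast_2d(L).astype(float);c,s=np.cos(p[2]),np.sin(p[2])
    return np.c_[p[0]+c*L[:,0]-s*L[:,1],p[1]+s*L[:,0]+c*L[:,1],L[:,2]]
def box(a,b,z0,z1):return np.array([[i*a/2,j*b/2,z] for i in(-1,1) for j in(-1,1) for z in(z0,z1)])
F=6
ang=np.linspace(0,2*np.pi,16,endpoint=False)
stump=np.array([[11*np.cos(t),11*np.sin(t),z] for t in ang for z in(39,54)])
def ray(n,uv,z):
    T=C[n]["T"];d=T[:3,:3].T@np.linalg.solve(C[n]["K"],[*uv,1]);o=-T[:3,:3].T@T[:3,3];return o+d*(z-o[2])/d[2]
def silfit(masks,B,p0,ig=None,names=("top","side")):
    W={}
    for n in names:
        q=proj(n,place(p0,B));lo=np.floor(q.min(0)-14).astype(int);hi=np.ceil(q.max(0)+14).astype(int)
        W[n]=(lo,cv2.resize(masks[n][lo[1]:hi[1],lo[0]:hi[0]],None,fx=F,fy=F,interpolation=cv2.INTER_CUBIC)>0.5)
    def hull(n,p,L,lo,sh):
        q=((proj(n,place(p,L))-lo+.5)*F-.5);im=np.zeros(sh,np.uint8)
        cv2.fillConvexPoly(im,cv2.convexHull(np.round(q*16).astype(np.int32)),1,shift=4);return im>0
    def cost(x):
        p=(x[0],x[1],x[2]/50);e=0
        for n in names:
            lo,m=W[n];h=hull(n,p,B,lo,m.shape);d=h^m
            if ig is not None:d&=~hull(n,p,ig,lo,m.shape)
            e+=d.sum()/F**2
        return e
    best=None
    for da in(-.2,0,.2):
        x0=np.array([p0[0],p0[1],(p0[2]+da)*50])
        r=minimize(cost,x0,method="Nelder-Mead",options=dict(initial_simplex=x0+np.array([[0,0,0],[6,0,0],[0,6,0],[0,0,6]]),xatol=.02,fatol=.02))
        if best is None or r.fun<best.fun:best=r
    return np.array([best.x[0],best.x[1],best.x[2]/50]),best.fun
def mask(img,lo,hi,ms=None):
    return cv2.inRange(cv2.cvtColor(img,cv2.COLOR_BGR2HSV),lo,hi).astype(np.float32)/255
def hullmask(m):
    n,l,st,_=cv2.connectedComponentsWithStats((m>0).astype(np.uint8));
    return l,st
def blocks(imgs,p0s,names=("top","side")):
    M={n:mask(imgs[n],(17,70,40),(32,255,255)) for n in imgs}
    return [silfit(M,box(36,26,6,40),p,stump,names) for p in p0s]
E
cat > m.py <<'E'
from fit import *
im={n:cv2.imread(f"pics/{n}0.png") for n in("top","side")}
ct=lambda u,v:((u+.5)/7-.5+365,(v+.5)/7-.5+220); cs=lambda u,v:((u+.5)/6-.5+330,(v+.5)/6-.5+290)
obs=[("top",(-80,135,6),ct(50,473)),("top",(-80,-135,6),ct(700,573)),("side",(-80,135,6),cs(35,212)),("side",(45,-135,6),cs(712,552)),("side",(45,-135,30),cs(716,520)),("side",(70,-135,30),cs(770,495))]
for y,a,b,c,d in((80,(230,180),(235,122),(372,145),(422,124)),(0,(422,212),(430,150),(494,274),(545,251)),(-80,(617,243),(625,183),(625,415),(677,391))):
    obs+=[("top",(45,y,30),ct(*a)),("top",(70,y,30),ct(*b)),("side",(45,y,30),cs(*c)),("side",(70,y,30),cs(*d))]
f=lambda p,o=obs:np.concatenate([proj(n,place(p,L))[0]-uv for n,L,uv in o])
r=least_squares(f,[450,-230,-.2],x_scale=[100,100,1]);print("tray",r.x,np.round(r.fun.reshape(-1,2),1).tolist())
for n in("top","side"):
    print(n,least_squares(f,r.x,x_scale=[100,100,1],args=([o for o in obs if o[0]==n],)).x)
tr=r.x
p0=[(*ray("top",ct(*uv),53)[:2],tr[2]) for uv in((603,357),(407,357),(202,310))]
c,s=np.cos(tr[2]),np.sin(tr[2])
for names in(("top","side"),("top",),("side",)):
  for nm,(p,e),y in zip("abc",blocks(im,p0,names),(-80,0,80)):
    d=p[:2]-tr[:2];print(nm,names,p,"e",e,"rel place x,y,yaw",c*d[0]+s*d[1]-27,-s*d[0]+c*d[1]-y,np.degrees(p[2]-tr[2]))
# console
M={}
for n,(u,v) in(("top",(290,262)),("side",(298,258))):
    m=(mask(im[n],(108,120,30),(130,255,255))>0).astype(np.uint8);b=np.zeros_like(m);b[v-45:v+45,u-45:u+45]=m[v-45:v+45,u-45:u+45]
    l,st=hullmask(b);k=1+st[1:,4].argmax();h=cv2.convexHull(np.argwhere(l==k)[:,::-1].astype(np.int32));z=np.zeros_like(m);cv2.fillConvexPoly(z,h,1);M[n]=z.astype(np.float32)
ax=ray("top",((212.5/6)-.5+255,(213.5/6)-.5+225),59)
for names in(("top","side"),("top",),("side",)):print("console",names,*silfit(M,box(140,130,0,50),(ax[0],ax[1],-.33),None,names))
print("axis disc",ax);a=ray("top",(190.5/6-.5+255,248.5/6-.5+225),97);b=ray("top",(205.5/6-.5+255,207.5/6-.5+225),97);print("line",a,b,np.arctan2(*(b-a)[[1,0]]))
E
python3 m.py
```

```text
tray [ 5.00714123e+02 -2.14359118e+02 -1.46046477e-01] [[-0.7, -0.1], [0.2, 0.9], [-0.6, -1.4], [0.1, 1.2], [1.1, -0.8], [1.2, -0.9], [-0.4, 1.0], [0.0, 0.8], [0.5, -0.5], [0.7, -0.4], [-0.1, 0.8], [-0.2, 1.2], [0.3, -0.3], [0.5, -0.2], [-0.1, 0.9], [-0.3, 0.9], [0.3, -0.5], [0.5, -0.5]]
top [ 5.03063182e+02 -2.15095779e+02 -1.41319738e-01]
side [ 4.98964511e+02 -2.14578616e+02 -1.44842025e-01]
a ('top', 'side') [ 4.85575130e+02 -2.86139283e+02 -1.03758185e-01] e 206.30555555555554 rel place x,y,yaw -31.53181286994681 6.7808498957884495 2.422940650405644
b ('top', 'side') [ 4.85287529e+02 -2.08386740e+02 -3.30837453e-01] e 327.27777777777777 rel place x,y,yaw -43.13151218550094 3.663797320242349 -10.5877429816899
c ('top', 'side') [ 5.02137670e+02 -1.25915458e+02 -4.13546815e-01] e 156.25 rel place x,y,yaw -38.4626229968276 7.709268447711935 -15.326640342739658
a ('top',) [ 4.87765351e+02 -2.88109574e+02 -1.76463041e-01] e 31.805555555555557 rel place x,y,yaw -29.07817630764292 5.150272235663962 -1.7427407068409455
b ('top',) [ 4.87115002e+02 -2.09656251e+02 -3.30638034e-01] e 19.944
[... 439 characters left out ...]
58e+02 -2.88893920e-01] e 296.97222222222223 rel place x,y,yaw -43.932645304312565 4.099329514656436 -8.184555600040243
c ('side',) [ 5.01276976e+02 -1.25241414e+02 -4.58747972e-01] e 125.86111111111111 rel place x,y,yaw -39.41224649930736 8.250881185235798 -17.916475858414934
console ('top', 'side') [ 5.05043527e+02  1.62995386e+02 -3.10689972e-01] 263.80555555555554
console ('top',) [ 5.06567379e+02  1.62353298e+02 -3.11615162e-01] 56.02777777777778
console ('side',) [ 5.03140004e+02  1.64587466e+02 -3.27812217e-01] 139.83333333333334
axis disc [507.6393559  162.14914728  59.        ]
line [485.97438255 169.17900447  97.        ] [504.61207851 162.99404845  97.        ] -0.3204167304967503
```

>>> servo_tool:
  targets:
    - [-0.86,-0.74,0,0]
    - [-0.86,-0.74,0,0]
    - [-0.86,-0.74,0,0]
    - [-0.86,-0.74,0,0]
    - [-0.86,-0.74,0,0]
    - [-0.86,-0.74,0,0]
    - [-0.86,-0.74,0,0]
    - [-0.86,-0.74,0,0]
    - [-0.86,-0.74,0,0]
    - [-0.86,-0.74,0,0]
  jaw: 0.65
  force: 20

```text
clock: 0.93
position: [339.2, 168.4, 245.2]
tool_rot: [0.178, 0.984, -0.0, -0.0]
ft_force: [-0.1, 1.0, 0.5]
width: 55.6
grip_force: 0.0
```

>>> servo_tool:
  targets:
    - [-0.86,-0.74,0,0]
    - [-0.86,-0.74,0,0]
    - [-0.86,-0.74,0,0]
    - [-0.86,-0.74,0,0]
    - [-0.86,-0.74,0,0]
    - [-0.86,-0.74,0,0]
    - [-0.86,-0.74,0,0]
    - [-0.86,-0.74,0,0]
    - [-0.86,-0.74,0,0]
    - [-0.86,-0.74,0,0]

```text
clock: 1.77
position: [503.3, -130.0, 245.0]
tool_rot: [0.178, 0.984, 0.0, -0.0]
ft_force: [1.2, 1.4, 0.9]
width: 55.6
grip_force: 0.0
```

```bash
cat > go.py <<'E'
import sys,numpy as np
from workcell import manip
from scipy.spatial.transform import Rotation as R
def go(x,y,z,th):  # th: tool-x yaw minus pi
    s=manip.read_state();M=R.from_quat(s["tool_rot"]).as_matrix();d=M.T@(np.array([x,y,z])-s["position"])
    yaw=np.arctan2(M[1,0],M[0,0]);t=(yaw-(th+np.pi)+np.pi)%(2*np.pi)-np.pi
    print("t",s["clock"],"pos",s["position"].round(2),"th",round((yaw-np.pi+np.pi)%(2*np.pi)-np.pi,4),"tilt",M[:,2].round(4),"q",s["joint_positions"].round(2),"w",round(s["width"],1),"F",s["ft_force"].round(1),"Tz",s["wrist_torque"].round(2))
    print("units total",(d/30).round(3),"turn",round(np.degrees(t)/4,3))
if __name__=="__main__":go(*map(float,sys.argv[1:]))
E
python3 go.py 502.8 -126.3 24 -0.466
```

```text
t 1.7667 pos [ 503.27 -130.02  245.03] th -0.3581 tilt [-4.e-04  1.e-04 -1.e+00] q [-0.25  0.25  0.02  1.33  0.    0.11] w 55.6 F [1.2 1.4 0.9] Tz [-0.01 -0.01 -0.06]
units total [0.055 0.111 7.368] turn 1.545
```

>>> servo_tool:
  targets:
    - [0.06,0.06,0.9,0.5]
    - [0,0,0.9,0.5]
    - [0,0,0.9,0.55]
    - [0,0,0.9,0]
    - [0,0,0.9,0]
    - [0,0,0.9,0]
    - [0,0,0.7,0]
    - [0,0,0.3,0]
    - [0,0,0,0]
    - [0,0,0,0]

```text
clock: 2.6
position: [502.0, -126.0, 53.8]
tool_rot: [0.231, 0.973, -0.0, -0.0]
ft_force: [-0.7, -0.0, -0.0]
width: 55.2
grip_force: 0.0
```

```bash
python3 go.py 502.8 -126.3 24 -0.466
```

```text
t 2.6 pos [ 501.96 -125.98   53.79] th -0.466 tilt [-2.e-04  0.e+00 -1.e+00] q [-0.25  0.37 -0.33  0.87 -0.    0.22] w 55.2 F [-0.7 -0.  -0. ] Tz [-0.   -0.01 -0.04]
units total [-0.03   0.003  0.993] turn -0.0
```

>>> servo_tool:
  targets:
    - [0,0,0.5,0]
    - [0,0,0.4,0]
    - [0,0,0.1,0]
    - [0,0,0,0]
    - [0,0,0,0]
    - [0,0,0,0]
    - [0,0,0,0]
    - [0,0,0,0]
    - [0,0,0,0]
    - [0,0,0,0]

```text
clock: 3.43
position: [501.9, -126.0, 23.5]
tool_rot: [0.231, 0.973, -0.0, 0.0]
ft_force: [0.7, -0.1, 0.1]
width: 55.6
grip_force: 0.0
```

>>> servo_tool:
  targets:
    - [0,0,0,0]
    - [0,0,0,0]
    - [0,0,0,0]
    - [0,0,0,0]
    - [0,0,0,0]
    - [0,0,0,0]
    - [0,0,0,0]
    - [0,0,0,0]
    - [0,0,0,0]
    - [0,0,0,0]
  jaw: 0.15
  force: 20

```text
clock: 4.27
position: [501.9, -126.0, 23.4]
tool_rot: [0.231, 0.973, -0.0, 0.0]
ft_force: [-1.6, -0.0, 5.4]
width: 26.4
grip_force: 19.6
```

```bash
cat > now.py <<'E'
import sys
from fit import *
from workcell import cams,manip
tag=sys.argv[1];im={}
for n in("top","side"):
    im[n]=cv2.cvtColor(cams.capture(n)["color"],cv2.COLOR_RGB2BGR);cv2.imwrite(f"pics/{n}{tag}.png",im[n])
a=[cv2.resize(im[n][y:y+h,x:x+w],(400,int(400*h/w)),interpolation=cv2.INTER_CUBIC) for n,x,y,w,h in(("top",365,220,110,90),("side",330,270,140,115))]
h=min(x.shape[0] for x in a);cv2.imwrite(f"pics/v{tag}.png",np.hstack([x[:h] for x in a]))
E
python3 now.py 1; python3 go.py 502.8 -126.3 24 -0.466
```

```text
t 4.3667 pos [ 501.88 -125.96   23.37] th -0.466 tilt [ 0. -0. -1.] q [-0.25  0.4  -0.37  0.8  -0.    0.22] w 26.0 F [-1.6  0.1  5.3] Tz [0.06 0.34 0.01]
units total [-0.033  0.004 -0.021] turn -0.0
```

View pics/v1.png

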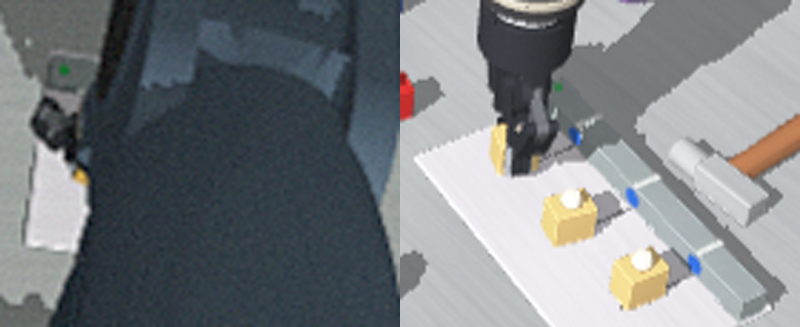

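>>> servo_tool:
  targets:
    - [0,0,-0.01,-0.5]
    - [0,0,0,-0.6]
    - [0,0,0,-0.6]
    - [0,0,0,-0.6]
    - [0,0,0,-0.6]
    - [0,0,0,-0.6]
    - [0,0,0,-0.6]
    - [0,0,0,-0.51]
    - [0,0,0,0]
    - [0,0,0,0]

```text
clock: 5.2
position: [501.8, -125.9, 23.4]
tool_rot: [0.073, 0.997, 0.0, -0.0]
ft_force: [0.4, -0.2, -0.6]
width: 26.2
grip_force: 19.3
```

```bash
python3 go.py 529.2 -137.9 23.4 -0.144
```

```text
t 5.2 pos [ 501.77 -125.93   23.45] th -0.1453 tilt [-3.e-04  1.e-04 -1.e+00] q [-0.25  0.4  -0.37  0.8   0.   -0.1 ] w 26.2 F [ 0.4 -0.2 -0.6] Tz [-0.   -0.02 -0.03]
units total [-0.962 -0.262  0.001] turn -0.019
```

>>> servo_tool:
  targets:
    - [-0.16,-0.05,0,-0.02]
    - [-0.16,-0.05,0,0]
    - [-0.16,-0.05,0,0]
    - [-0.16,-0.05,0,0]
    - [-0.16,-0.06,0,0]
    - [-0.16,0,0,0]
    - [-0.03,0,0,0]
    - [-0.03,0,0,0]
    - [-0.03,0,0,0]
    - [-0.03,0,0,0]

```text
clock: 6.03
position: [532.7, -138.2, 23.6]
tool_rot: [0.071, 0.997, 0.0, -0.0]
ft_force: [0.0, -0.4, -1.4]
width: 26.0
grip_force: 19.3
```

>>> servo_tool:
  targets:
    - [-0.03,0,0,0]
    - [-0.03,0,0,0]
    - [-0.03,0,0,0]
    - [-0.02,0,0,0]
    - [-0.02,0,0,0]
    - [0,0,0,0]
    - [0,0,0,0]
    - [0,0,0,0]
    - [0,0,0,0]
    - [0,0,0,0]

```text
clock: 6.87
position: [536.7, -138.8, 23.6]
tool_rot: [0.071, 0.997, -0.0, 0.0]
ft_force: [-0.5, -0.1, -0.7]
width: 26.1
grip_force: 19.3
```

```bash
python3 go.py 539.1 -139.3 23.4 -0.144
```

```text
t 6.8667 pos [ 536.66 -138.84   23.62] th -0.1428 tilt [ 0. -0. -1.] q [-0.25  0.46 -0.27  0.84 -0.   -0.11] w 26.1 F [-0.5 -0.1 -0.7] Tz [-0.01 -0.03 -0.02]
units total [-0.083 -0.003  0.007] turn 0.017
```

>>> servo_tool:
  targets:
    - [-0.03,0,0,0]
    - [-0.03,0,0,0]
    - [-0.03,0,0,0]
    - [-0.03,0,0,0]
    - [0,0,0,0]
    - [0,0,0,0]
    - [0,0,0,0]
    - [0,0,0,0]
    - [0,0,0,0]
    - [0,0,0,0]

```text
clock: 7.7
position: [538.4, -138.9, 23.4]
tool_rot: [0.071, 0.997, 0.0, -0.002]
ft_force: [-13.6, 2.9, 11.3]
width: 25.8
grip_force: 20.2
```

```bash
python3 go.py 539.1 -139.3 23.4 -0.144
```

```text
t 7.7 pos [ 538.41 -138.93   23.39] th -0.1428 tilt [-3.3e-03  8.0e-04 -1.0e+00] q [-0.25  0.47 -0.26  0.85 -0.   -0.11] w 25.8 F [-13.6   2.9  11.3] Tz [0.54 2.58 0.01]
units total [-0.025 -0.009 -0.001] turn 0.017
```

>>> servo_tool:
  targets:
    - [0.02,0,0,0]
    - [0.02,0,0,0]
    - [0,0,0,0]
    - [0,0,0,0]
    - [0,0,0,0]
    - [0,0,0,0]
    - [0,0,0,0]
    - [0,0,0,0]
    - [0,0,0,0]
    - [0,0,0,0]

```text
clock: 8.53
position: [538.4, -138.9, 23.4]
tool_rot: [0.071, 0.997, 0.0, -0.001]
ft_force: [-5.9, 2.2, 3.6]
width: 25.8
grip_force: 20.2
```

>>> servo_tool:
  targets:
    - [0,0,0,0]
    - [0,0,0,0]
    - [0,0,0,0]
    - [0,0,0,0]
    - [0,0,-0.4,0]
    - [0,0,-0.8,0]
    - [0,0,-0.9,0]
    - [0,0,-0.4,0]
    - [0,0,0,0]
    - [0,0,0,0]
  jaw: 0.6

```text
clock: 9.37
position: [539.6, -139.3, 99.0]
tool_rot: [0.071, 0.997, -0.0, 0.001]
ft_force: [-0.5, -0.1, 0.1]
width: 51.3
grip_force: 0.0
```

```bash
python3 go.py 485.8 -208.7 23.4 -0.325
```

```text
t 9.3667 pos [ 539.59 -139.32   99.02] th -0.1428 tilt [ 1.5e-03 -4.0e-04 -1.0e+00] q [-0.25  0.4  -0.16  1.01  0.   -0.11] w 51.3 F [-0.5 -0.1  0.1] Tz [ 0.02  0.02 -0.06]
units total [ 1.449 -2.544  2.519] turn 2.61
```

>>> servo_tool:
  targets:
    - [0.29,-0.51,0,0]
    - [0.29,-0.51,0,0]
    - [0.29,-0.51,0,0]
    - [0.29,-0.51,0,0]
    - [0.29,-0.5,0,0]
    - [0,0,0,0.65]
    - [0,0,0,0.65]
    - [0,0,0.2,0.65]
    - [0,0,0.4,0.66]
    - [0,0,0.4,0]

```text
clock: 10.2
position: [484.8, -208.3, 67.2]
tool_rot: [0.163, 0.987, 0.0, -0.0]
ft_force: [-0.4, -0.5, 0.1]
width: 51.3
grip_force: 0.0
```

>>> servo_tool:
  targets:
    - [0,0,0.5,0]
    - [0,0,0.5,0]
    - [0,0,0.4,0]
    - [0,0,0.12,0]
    - [0,0,0,0]
    - [0,0,0,0]
    - [0,0,0,0]
    - [0,0,0,0]
    - [0,0,0,0]
    - [0,0,0,0]

```text
clock: 11.03
position: [485.4, -208.5, 23.4]
tool_rot: [0.162, 0.987, -0.0, 0.0]
ft_force: [-1.0, 0.7, -0.7]
width: 51.5
grip_force: 0.0
```

```bash
python3 go.py 485.8 -208.7 23.6 -0.325
```

```text
t 11.0333 pos [ 485.43 -208.53   23.41] th -0.325 tilt [ 7.e-04 -3.e-04 -1.e+00] q [-0.41  0.42 -0.34  0.81  0.   -0.08] w 51.5 F [-1.   0.7 -0.7] Tz [ 0.04  0.01 -0.04]
units total [-0.014 -0.002 -0.006] turn 0.0
```

>>> servo_tool:
  targets:
    - [0,0,0,0]
    - [0,0,0,0]
    - [0,0,0,0]
    - [0,0,0,0]
    - [0,0,0,0]
    - [0,0,0,0]
    - [0,0,0,0]
    - [0,0,0,0]
    - [0,0,-0.01,0]
    - [0,0,0,0]
  jaw: 0.15

```text
clock: 11.87
position: [485.1, -208.4, 23.2]
tool_rot: [0.162, 0.987, 0.0, -0.0]
ft_force: [-0.4, -0.3, 0.2]
width: 25.6
grip_force: 20.4
```

>>> servo_tool:
  targets:
    - [0,0,0,-0.4]
    - [0,0,0,-0.55]
    - [0,0,0,-0.55]
    - [0,0,0,-0.55]
    - [0,0,0,-0.54]
    - [0,0,0,0]
    - [0,0,0,0]
    - [0,0,0,0]
    - [0,0,0,0]
    - [0,0,0,0]

```text
clock: 12.7
position: [485.1, -208.4, 23.2]
tool_rot: [0.072, 0.997, 0.0, -0.0]
ft_force: [0.2, -0.6, -0.5]
width: 25.8
grip_force: 20.4
```

```bash
python3 go.py 527.6 -218.5 23.6 -0.144
```

```text
t 12.7 pos [ 485.07 -208.38   23.22] th -0.1447 tilt [-2.e-04  1.e-04 -1.e+00] q [-0.41  0.42 -0.34  0.81 -0.   -0.26] w 25.8 F [ 0.2 -0.6 -0.5] Tz [-0.04 -0.04  0.01]
units total [-1.452 -0.129 -0.013] turn -0.011
```

>>> servo_tool:
  targets:
    - [-0.2,-0.03,0,-0.01]
    - [-0.2,-0.03,0,0]
    - [-0.2,-0.03,0,0]
    - [-0.2,-0.03,0,0]
    - [-0.2,-0.01,0,0]
    - [-0.2,0,0,0]
    - [-0.04,0,0,0]
    - [-0.03,0,0,0]
    - [-0.03,0,0,0]
    - [0,0,0,0]

```text
clock: 13.53
position: [523.1, -217.8, 23.3]
tool_rot: [0.072, 0.997, 0.0, -0.0]
ft_force: [-0.0, 0.4, -0.6]
width: 25.5
grip_force: 20.4
```

>>> servo_tool:
  targets:
    - [-0.03,0,0,0]
    - [-0.03,0,0,0]
    - [-0.03,0,0,0]
    - [-0.03,0,0,0]
    - [0,0,0,0]
    - [0,0,0,0]
    - [0,0,0,0]
    - [0,0,0,0]
    - [0,0,0,0]
    - [0,0,0,0]

```text
clock: 14.37
position: [526.8, -218.4, 23.3]
tool_rot: [0.072, 0.997, 0.0, 0.0]
ft_force: [-0.3, 0.5, -0.9]
width: 25.3
grip_force: 20.3
```

```bash
python3 go.py 527.6 -218.5 23.6 -0.144
```

```text
t 14.3667 pos [ 526.77 -218.36   23.3 ] th -0.1434 tilt [ 0.  0. -1.] q [-0.39  0.49 -0.22  0.86  0.   -0.25] w 25.3 F [-0.3  0.5 -0.9] Tz [-0.01  0.07 -0.06]
units total [-0.028 -0.001 -0.01 ] turn 0.008
```

>>> servo_tool:
  targets:
    - [-0.03,0,0,0]
    - [-0.03,0,0,0]
    - [-0.02,0,0,0]
    - [0,0,0,0]
    - [0,0,0,0]
    - [0,0,0,0]
    - [0,0,0,0]
    - [0,0,0,0]
    - [0,0,0,0]
    - [0,0,0,0]

```text
clock: 15.2
position: [526.9, -218.4, 23.2]
tool_rot: [0.072, 0.997, 0.0, -0.002]
ft_force: [-18.2, 2.6, 15.5]
width: 25.7
grip_force: 22.5
```

>>> servo_tool:
  targets:
    - [0.03,0,0,0]
    - [0.02,0,0,0]
    - [0,0,0,0]
    - [0,0,0,0]
    - [0,0,0,0]
    - [0,0,0,0]
    - [0,0,0,0]
    - [0,0,0,0]
    - [0,0,0,0]
    - [0,0,0,0]

```text
clock: 16.03
position: [526.8, -218.4, 23.2]
tool_rot: [0.072, 0.997, 0.0, -0.001]
ft_force: [-6.9, 1.5, 4.7]
width: 25.7
grip_force: 21.0
```

>>> servo_tool:
  targets:
    - [0,0,0,0]
    - [0,0,0,0]
    - [0,0,0,0]
    - [0,0,0,0]
    - [0,0,-0.4,0]
    - [0,0,-0.8,0]
    - [0,0,-0.9,0]
    - [0,0,-0.4,0]
    - [0,0,0,0]
    - [0,0,0,0]
  jaw: 0.6

```text
clock: 16.87
position: [528.1, -218.7, 98.7]
tool_rot: [0.072, 0.997, -0.0, 0.001]
ft_force: [-0.9, -0.3, -0.6]
width: 51.5
grip_force: 0.0
```

```bash
python3 go.py 486 -287.4 23.4 -0.15
```

```text
t 16.8667 pos [ 528.13 -218.68   98.69] th -0.1434 tilt [ 1.3e-03 -5.0e-04 -1.0e+00] q [-0.39  0.42 -0.12  1.03  0.   -0.25] w 51.5 F [-0.9 -0.3 -0.6] Tz [-0.02  0.01 -0.02]
units total [ 1.066 -2.467  2.509] turn 0.094
```

>>> servo_tool:
  targets:
    - [0.21,-0.49,0,0]
    - [0.21,-0.49,0,0]
    - [0.21,-0.49,0,0]
    - [0.22,-0.5,0,0]
    - [0.22,-0.5,0,0]
    - [0,0,0,0.1]
    - [0,0,0,0]
    - [0,0,0.2,0]
    - [0,0,0.4,0]
    - [0,0,0.4,0]

```text
clock: 17.7
position: [485.8, -286.6, 67.4]
tool_rot: [0.075, 0.997, 0.0, 0.0]
ft_force: [0.2, 1.1, -1.3]
width: 51.0
grip_force: 0.0
```

>>> servo_tool:
  targets:
    - [0,0,0.5,0]
    - [0,0,0.5,0]
    - [0,0,0.4,0]
    - [0,0,0.1,0]
    - [0,0,0,0]
    - [0,0,0,0]
    - [0,0,0,0]
    - [0,0,0,0]
    - [0,0,0,0]
    - [0,0,0,0]

```text
clock: 18.53
position: [485.5, -287.4, 23.7]
tool_rot: [0.075, 0.997, -0.0, 0.0]
ft_force: [0.5, 0.3, -0.3]
width: 51.2
grip_force: 0.0
```

>>> servo_tool:
  targets:
    - [0,0,0,0]
    - [0,0,0,0]
    - [0,0,0,0]
    - [0,0,0,0]
    - [0,0,0,0]
    - [0,0,0,0]
    - [0,0,0,0]
    - [0,0,0,0]
    - [0,0,-0.01,0]
    - [0,0,0,0]
  jaw: 0.15

```text
clock: 19.37
position: [485.2, -287.2, 23.5]
tool_rot: [0.075, 0.997, 0.0, -0.0]
ft_force: [0.3, 0.5, 2.7]
width: 25.9
grip_force: 19.8
```

```bash
python3 go.py 516.1 -297.6 23.6 -0.144
```

```text
t 19.3667 pos [ 485.25 -287.22   23.54] th -0.1505 tilt [-1.e-04  1.e-04 -1.e+00] q [-0.53  0.48 -0.24  0.85  0.   -0.38] w 25.9 F [0.3 0.5 2.7] Tz [ 0.    0.13 -0.01]
units total [-1.069 -0.188 -0.002] turn -0.093
```

>>> servo_tool:
  targets:
    - [-0.15,-0.04,0,-0.09]
    - [-0.15,-0.04,0,0]
    - [-0.15,-0.04,0,0]
    - [-0.15,-0.04,0,0]
    - [-0.15,-0.03,0,0]
    - [-0.06,0,0,0]
    - [-0.04,0,0,0]
    - [-0.03,0,0,0]
    - [-0.03,0,0,0]
    - [0,0,0,0]

```text
clock: 20.2
position: [511.7, -296.8, 23.6]
tool_rot: [0.072, 0.997, 0.0, 0.0]
ft_force: [-0.3, -0.2, -0.6]
width: 25.8
grip_force: 19.5
```

>>> servo_tool:
  targets:
    - [-0.03,0,0,0]
    - [-0.03,0,0,0]
    - [-0.03,0,0,0]
    - [-0.03,0,0,0]
    - [0,0,0,0]
    - [0,0,0,0]
    - [0,0,0,0]
    - [0,0,0,0]
    - [0,0,0,0]
    - [0,0,0,0]

```text
clock: 21.03
position: [515.0, -297.4, 23.6]
tool_rot: [0.072, 0.997, -0.0, -0.0]
ft_force: [-0.6, -0.6, -1.5]
width: 26.0
grip_force: 19.5
```

```bash
python3 go.py 516.1 -297.6 23.6 -0.144
```

```text
t 21.0333 pos [ 515.02 -297.37   23.6 ] th -0.1442 tilt [-0. -0. -1.] q [-0.52  0.54 -0.15  0.89 -0.   -0.38] w 26.0 F [-0.6 -0.6 -1.5] Tz [-0.01  0.04 -0.01]
units total [-0.037 -0.002 -0.   ] turn -0.003
```

>>> servo_tool:
  targets:
    - [-0.03,0,0,0]
    - [-0.03,0,0,0]
    - [-0.02,0,0,0]
    - [0,0,0,0]
    - [0,0,0,0]
    - [0,0,0,0]
    - [0,0,0,0]
    - [0,0,0,0]
    - [0,0,0,0]
    - [0,0,0,0]

```text
clock: 21.87
position: [516.3, -297.6, 23.5]
tool_rot: [0.072, 0.997, -0.0, -0.001]
ft_force: [-10.0, 0.2, 6.7]
width: 25.4
grip_force: 20.0
```

Contact. I'll ease off, release and rise, then move back toward the console to look.

>>> servo_tool:
  targets:
    - [0.02,0,0,0]
    - [0,0,0,0]
    - [0,0,0,0]
    - [0,0,0,0]
    - [0,0,0,0]
    - [0,0,0,0]
    - [0,0,0,0]
    - [0,0,0,0]
    - [0,0,0,0]
    - [0,0,0,0]

```text
clock: 22.7
position: [516.2, -297.6, 23.6]
tool_rot: [0.072, 0.997, -0.0, -0.001]
ft_force: [-6.3, -0.5, 2.6]
width: 25.4
grip_force: 20.0
```

>>> servo_tool:
  targets:
    - [0,0,0,0]
    - [0,0,0,0]
    - [0,0,0,0]
    - [0,0,0,0]
    - [0,0,-0.4,0]
    - [0,0,-0.8,0]
    - [0,0,-0.9,0]
    - [0,0,-0.9,0]
    - [0,0,-0.8,0]
    - [0,0,-0.2,0]
  jaw: 0.6

```text
clock: 23.53
position: [518.3, -298.4, 147.7]
tool_rot: [0.072, 0.997, -0.001, 0.002]
ft_force: [0.3, -1.0, 0.2]
width: 51.4
grip_force: 0.0
```

>>> servo_tool:
  targets:
    - [0,0.9,0,0]
    - [0,1,0,0]
    - [0,1,0,0]
    - [0,1,0,0]
    - [0,1,0,0]
    - [0,1,0,0]
    - [0,1,0,0]
    - [0,1,0,0]
    - [0,1,0,0]
    - [0,1,0,0]

```text
clock: 24.37
position: [559.5, -2.2, 143.4]
tool_rot: [0.072, 0.997, 0.0, -0.0]
ft_force: [-0.1, -0.9, 0.3]
width: 51.3
grip_force: 0.0
```

```bash
cat > b.py <<'E'
from fit import *
import sys
tag=sys.argv[1];im={n:cv2.imread(f"pics/{n}{tag}.png") for n in("top","side")}
T={"top":(503.06,-215.1,-.1413),"side":(498.96,-214.58,-.1448)}
for n in T:
    tr=T[n];c,s=np.cos(tr[2]),np.sin(tr[2]);p0=[(*place(tr,(27,y,0))[0,:2],tr[2]) for y in(-80,0,80)]
    for nm,(p,e),y in zip("abc",blocks(im,p0,(n,)),(-80,0,80)):
        d=p[:2]-tr[:2];print(n,nm,p.round(2),"e",round(e,1),"rel",(c*d[0]+s*d[1]-27).round(2),(-s*d[0]+c*d[1]-y).round(2),np.degrees(p[2]-tr[2]).round(1))
E
sed -i 's/(17,70,40)/(17,60,40)/' fit.py
python3 now.py 2; python3 b.py 2; python3 go.py 505 162.8 90 -0.315
python3 -c "
import cv2,numpy as np
t=cv2.imread('pics/top2.png')[228:288,372:472];s=cv2.imread('pics/side2.png')[293:388,355:463]
f=lambda i,k:cv2.resize(i,None,fx=k,fy=k,interpolation=cv2.INTER_CUBIC)
a=f(t,4);b=f(s,3.5);H=max(a.shape[0],b.shape[0]);p=lambda i:cv2.copyMakeBorder(i,0,H-i.shape[0],0,0,0);cv2.imwrite('pics/w2.png',np.hstack([p(a),p(b)]))"
```

```text
top a [ 5.1860e+02 -2.9742e+02 -1.9000e-01] e 14.4 rel -0.02 0.69 -3.0
top b [ 5.3070e+02 -2.1838e+02 -2.2000e-01] e 71.5 rel 0.83 0.65 -4.6
top c [524.39 -39.92  -2.73] e 0.0 rel -30.55 96.44 -148.5
side a [ 5.1504e+02 -2.9576e+02 -5.0000e-02] e 177.9 rel 0.62 1.99 5.5
side b [ 5.2684e+02 -2.1628e+02  2.0000e-02] e 292.4 rel 0.84 2.34 9.7
side c [ 5.3786e+02 -1.3695e+02 -5.0000e-02] e 150.7 rel 0.29 2.43 5.6
t 24.4667 pos [ 5.5981e+02 -5.0000e-02  1.4328e+02] th -0.1405 tilt [ 0.e+00  9.e-04 -1.e+00] q [-0.    0.37 -0.08  1.12  0.    0.14] w 51.1 F [-0.1  0.1 -1. ] Tz [-0.09  0.03  0.04]
units total [2.569 5.117 1.781] turn 2.5
```

View pics/w2.png

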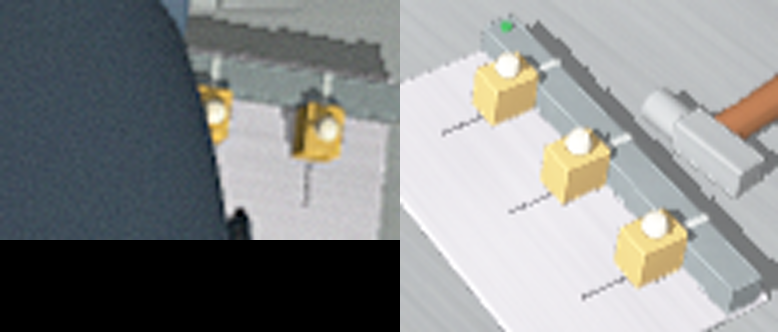

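The side view shows three upright blocks in a row at the bar, with stumps near (508,66), (579,141) and (656,224). The arm hides block c in the top view. I'll move on above the knob to clear that view, then measure centring and squareness properly.

>>> servo_tool:
  targets:
    - [0.32,0.64,0,0]
    - [0.32,0.64,0,0]
    - [0.32,0.64,0,0]
    - [0.32,0.64,0,0]
    - [0.32,0.64,0,0]
    - [0.32,0.64,0,0]
    - [0.32,0.64,0,0]
    - [0.32,0.64,0,0]
    - [0,0,0,0.8]
    - [0,0,0,0.8]

```text
clock: 25.3
position: [505.2, 160.1, 143.4]
tool_rot: [0.128, 0.992, -0.0, -0.0]
ft_force: [0.3, -0.7, -0.4]
width: 51.1
grip_force: 0.0
```

```bash
python3 now.py 3; cat > d.py <<'E'
from fit import *
im={n:cv2.imread(f"pics/{n}3.png") for n in("top","side")}
T={"top":(503.06,-215.1,-.1413),"side":(498.96,-214.58,-.1448)}
def loc(n,uv,z):
    t=T[n];d=ray(n,uv,z)[:2]-t[:2];c,s=np.cos(t[2]),np.sin(t[2]);return np.round([c*d[0]+s*d[1],-s*d[0]+c*d[1]],1)
ct=lambda u,v:((u+.5)/4-.5+372,(v+.5)/4-.5+228); cs=lambda u,v:((u-400+.5)/3.5-.5+355,(v+.5)/3.5-.5+293)
print("line a top",loc("top",ct(307,165),6),loc("top",ct(307,205),6))
for a,b in(((442,134),(478,120)),((509,212),(546,196)),((583,298),(620,281))):print("line side",loc("side",cs(*a),6),loc("side",cs(*b),6))
for n in im:
    V=cv2.cvtColor(im[n],cv2.COLOR_BGR2HSV)
    for y in(-80,0,80):
        q=proj(n,place(T[n],[(27,y,47),(9,y,23),(27,y-13,23),(18,y-8,40)]))
        print(n,y,[V[int(v),int(u)].tolist() for u,v in q.round()])
t=im["top"][228:288,372:472];s=im["side"][293:388,355:463]
f=lambda i,k:cv2.resize(i,None,fx=k,fy=k,interpolation=cv2.INTER_CUBIC)
a=f(t,4);b=f(s,3.5);H=b.shape[0];cv2.imwrite("pics/w3.png",np.hstack([cv2.copyMakeBorder(a,0,H-a.shape[0],0,0,0),b]))
E
python3 d.py
```

```text
line a top [  5.2 -78.4] [-23.6 -81.3]
line side [-24.4  79.2] [ 4.5 78.6]
line side [-24.5   0.1] [4.9 0.1]
line side [-24.5 -80.6] [  4.2 -80.6]
top -80 [[23, 43, 220], [22, 164, 182], [21, 103, 211], [22, 173, 208]]
top 0 [[27, 39, 229], [19, 110, 187], [21, 120, 215], [22, 140, 221]]
top 80 [[23, 33, 236], [22, 169, 175], [21, 158, 215], [21, 158, 204]]
side -80 [[24, 5, 254], [23, 102, 244], [20, 113, 194], [23, 104, 242]]
side 0 [[30, 4, 254], [24, 100, 244], [20, 113, 194], [23, 104, 243]]
side 80 [[25, 6, 254], [23, 100, 245], [20, 112, 196], [23, 104, 241]]
```

View pics/w3.png

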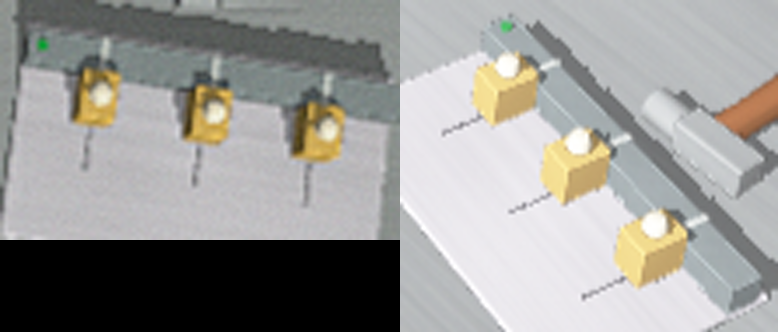

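```bash
cat > e.py <<'E'
from fit import *
im={n:cv2.imread(f"pics/{n}3.png") for n in("top","side")}
T={"top":(503.06,-215.1,-.1413),"side":(498.96,-214.58,-.1448)}
from scipy.optimize import minimize
rows=[]
for n in("side","top"):
    M=mask(im[n],(15,60,40),(34,255,255));t=T[n];k=9 if n=="side" else 9;ti=[]
    for y in(80,0,-80):
        def sub(x0,y0,yaw):
            p=place(t,(x0,y0,0))[0];return place((p[0],p[1],t[2]+yaw),box(36,26,6,40))
        q=proj(n,sub(27,y,0));lo=np.floor(q.min(0)-5).astype(int);hi=lo+[29,29]
        m=cv2.resize(M[lo[1]:hi[1],lo[0]:hi[0]],None,fx=k,fy=k,interpolation=cv2.INTER_LINEAR)>.5
        def hl(P):return cv2.convexHull(np.round(((proj(n,P)-lo+.5)*k-.5)*16).astype(np.int32))
        def cost(x,free):
            yw=x[2]/20 if free else 0;h=np.zeros(m.shape,np.uint8);cv2.fillConvexPoly(h,hl(sub(x[0],y+x[1],yw)),1,shift=4)
            g=np.zeros_like(h);p=place(t,(x[0],y+x[1],0))[0];cv2.fillConvexPoly(g,hl(place((p[0],p[1],0),stump)),1,shift=4);return ((h>0)^m)[g==0].sum()/k**2
        for free in(0,1):
            b=min((minimize(cost,[27,d,0],args=(free,),method="Nelder-Mead",options=dict(initial_simplex=np.array([[27,d,0],[30,d,0],[27,d+3,0],[27,d,3]]))) for d in(-2,0,2)),key=lambda r:r.fun)
            print(n,y,"free" if free else "yaw0","x-27 %.2f y %.2f yaw %.1f e %.1f"%(b.x[0]-27,b.x[1],np.degrees(b.x[2]/20)*free,b.fun),"e0 %.1f"%cost([27,0,0],0))
        c=cv2.resize(im[n][lo[1]:hi[1],lo[0]:hi[0]],None,fx=k,fy=k,interpolation=cv2.INTER_CUBIC)
        Q=np.round(((proj(n,sub(27,y,0))-lo+.5)*k-.5)).astype(int)
        for a,bb in((0,1),(0,2),(1,3),(2,3),(0,4),(1,5),(3,7),(5,7),(4,5)):cv2.line(c,Q[a].tolist(),Q[bb].tolist(),(0,0,255),1)
        L=np.round(((proj(n,place(t,[(-25,y,6),(9,y,6)]))-lo+.5)*k-.5)).astype(int);cv2.line(c,L[0].tolist(),L[1].tolist(),(0,200,0),1)
        ti.append(c)
    rows.append(np.hstack(ti))
cv2.imwrite("pics/o3.png",np.vstack(rows))
E
python3 e.py
```

```text
side 80 yaw0 x-27 0.43 y 2.70 yaw -0.0 e 23.0 e0 34.1
side 80 free x-27 0.56 y 2.53 yaw 5.4 e 21.3 e0 34.1
side 0 yaw0 x-27 0.94 y 2.23 yaw -0.0 e 33.1 e0 43.3
side 0 free x-27 0.80 y 2.47 yaw 8.9 e 29.3 e0 43.3
side -80 yaw0 x-27 0.90 y 2.54 yaw 0.0 e 26.6 e0 36.2
side -80 free x-27 0.56 y 1.97 yaw 6.7 e 23.3 e0 36.2
top 80 yaw0 x-27 -0.02 y 1.44 yaw 0.0 e 12.7 e0 17.0
top 80 free x-27 0.04 y 1.30 yaw -1.4 e 12.2 e0 17.0
top 0 yaw0 x-27 0.02 y 0.97 yaw 0.0 e 14.6 e0 16.0
top 0 free x-27 0.01 y 0.99 yaw 0.1 e 14.6 e0 16.0
top -80 yaw0 x-27 -0.43 y 1.07 yaw 0.0 e 13.6 e0 16.4
top -80 free x-27 -0.39 y 1.14 yaw -1.6 e 13.1 e0 16.4
```

View pics/o3.png

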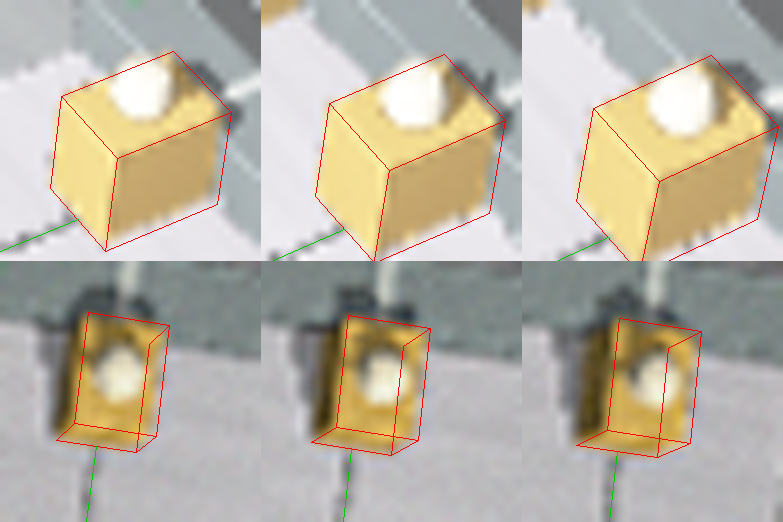

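```bash
python3 - <<'E'
from fit import *
T={"top":(503.06,-215.1,-.1413),"side":(498.96,-214.58,-.1448)}
for n in T:
    V=cv2.cvtColor(cv2.imread(f"pics/{n}3.png"),cv2.COLOR_BGR2HSV).astype(float)
    for y in(80,0,-80):
        q=proj(n,place(T[n],(27,y,47)))[0];u0,v0=q.round().astype(int);r=4 if n=="top" else 7
        uu,vv=np.meshgrid(range(u0-r,u0+r+1),range(v0-r,v0+r+1));H=V[v0-r:v0+r+1,u0-r:u0+r+1]
        w=np.clip((110-H[...,1])/70,0,1)*np.clip((H[...,2]-195)/30,0,1) if n=="top" else np.clip((H[...,2]-246)/6,0,1)*(H[...,1]<60)
        m=np.array([(w*uu).sum(),(w*vv).sum()])/w.sum()
        J=[proj(n,place(T[n],(27+a,y+b,47)))[0]-q for a,b in((1,0),(0,1))]
        print(n,y,"du,dv",(m-q).round(2),"mm",np.linalg.solve(np.array(J).T,m-q).round(2),"area",w.sum().round(1))
E
```

```text
top 80 du,dv [-0.24  1.  ] mm [-2.94  0.31] area 15.1
top 0 du,dv [-0.11  1.17] mm [-3.37 -0.07] area 15.8
top -80 du,dv [-0.17  0.96] mm [-2.8   0.21] area 13.2
side 80 du,dv [-1.22  0.52] mm [-3.55 -0.08] area 25.3
side 0 du,dv [-1.07  0.5 ] mm [-3.06 -0.11] area 30.2
side -80 du,dv [-1.22  0.58] mm [-3.39 -0.07] area 30.0
```

Overlay: all three outlines lie square and flush on the bar. The stumps sit within about 0.3 mm of the marks in y in both cameras, so the blocks are done. On to the knob.

```bash
python3 go.py 504.9 163.4 78 -0.315
```

```text
t 25.4 pos [505.5  159.27 143.39] th -0.2568 tilt [-1.e-04 -1.e-04 -1.e+00] q [ 0.31  0.31 -0.16  1.1  -0.    0.56] w 51.5 F [0.4 0.5 0.1] Tz [ 0.01  0.04 -0.  ]
units total [0.054 0.129 2.18 ] turn 0.834
```

>>> servo_tool:
  targets:
    - [0.05,0.13,0,0.4]
    - [0,0,0.2,0.43]
    - [0,0,0.4,0]
    - [0,0,0.4,0]
    - [0,0,0.4,0]
    - [0,0,0.4,0]
    - [0,0,0.3,0]
    - [0,0,0.08,0]
    - [0,0,0,0]
    - [0,0,0,0]

```text
clock: 26.23
position: [505.3, 163.4, 78.6]
tool_rot: [0.156, 0.988, 0.0, 0.0]
ft_force: [-0.2, -0.6, 0.4]
width: 50.9
grip_force: 0.0
```

>>> servo_tool:
  targets:
    - [0,0,0,0]
    - [0,0,0,0]
    - [0,0,0,0]
    - [0,0,0,0]
    - [0,0,0,0]
    - [0,0,0,0]
    - [0,0,0,0]
    - [0,0,0,0]
    - [0,0,0,0]
    - [0,0,0,0]
  jaw: 0.05
  force: 60

```text
clock: 27.07
position: [505.0, 162.3, 78.9]
tool_rot: [0.157, 0.988, -0.001, 0.0]
ft_force: [-5.3, -11.4, 13.3]
width: 13.1
grip_force: 59.2
```

```bash
python3 go.py 504.9 163.4 78 -0.315
```

```text
t 27.0667 pos [505.   162.32  78.91] th -0.3144 tilt [ 4.0e-04 -2.3e-03 -1.0e+00] q [ 0.31  0.37 -0.26  0.94 -0.    0.63] w 13.1 F [ -5.3 -11.4  13.3] Tz [-2.25  1.01 -0.02]
units total [0.014 0.033 0.03 ] turn 0.008
```

>>> servo_tool:
  targets:
    - [0,-0.05,-0.03,0]
    - [0,0,0,0]
    - [0,0,0,0.3]
    - [0,0,0,0.6]
    - [0,0,0,0.7]
    - [0,0,0,0.7]
    - [0,0,0,0.7]
    - [0,0,0,0.7]
    - [0,0,0,0.3]
    - [0,0,0,0]

```text
clock: 27.9
position: [505.0, 162.2, 79.1]
tool_rot: [0.293, 0.956, 0.0, 0.0]
ft_force: [5.3, 1.3, -9.4]
width: 12.9
grip_force: 61.2
```

```bash
python3 go.py 504.9 162.2 79 -1.571
```

```text
t 27.9 pos [505.   162.21  79.1 ] th -0.5947 tilt [ 6.e-04  2.e-04 -1.e+00] q [ 0.31  0.36 -0.26  0.94  0.    0.91] w 12.9 F [ 5.3  1.3 -9.4] Tz [ 0.44 -1.26  0.03]
units total [ 0.003 -0.002  0.003] turn 13.984
```

>>> servo_tool:
  targets:
    - [-0.02,0.015,0.02,0.3]
    - [0,0,0,0.7]
    - [0,0,0,0.8]
    - [0,0,0,0.9]
    - [0,0,0,0.9]
    - [0,0,0,0.9]
    - [0,0,0,0.9]
    - [0,0,0,0.8]
    - [0,0,0,0.5]
    - [0,0,0,0.3]

```text
clock: 28.73
position: [505.4, 162.3, 79.0]
tool_rot: [0.516, 0.857, 0.0, -0.0]
ft_force: [-2.5, 0.4, 6.6]
width: 12.8
grip_force: 63.3
```

```bash
python3 go.py 504.9 162.2 79 -1.571
```

```text
t 28.7333 pos [505.37 162.35  78.99] th -1.084 tilt [ 3.e-04  5.e-04 -1.e+00] q [ 0.31  0.37 -0.26  0.94  0.    1.39] w 12.8 F [-2.5  0.4  6.6] Tz [0.29 0.43 0.1 ]
units total [ 0.003 -0.016 -0.   ] turn 6.976
```

>>> servo_tool:
  targets:
    - [0,0,-0.01,0.6]
    - [0,0,0,0.8]
    - [0,0,0,0.9]
    - [0,0,0,0.9]
    - [0,0,0,0.9]
    - [0,0,0,0.9]
    - [0,0,0,0.8]
    - [0,0,0,0.6]
    - [0,0,0,0.4]
    - [0,0,0,0.1]

```text
clock: 29.57
position: [505.6, 162.3, 79.0]
tool_rot: [0.705, 0.709, 0.0, 0.0]
ft_force: [1.5, 2.0, 1.5]
width: 13.1
grip_force: 62.6
```

>>> servo_tool:
  targets:
    - [0,0,0,0]
    - [0,0,0,0]
    - [0,0,0,0]
    - [0,0,0,0]
    - [0,0,0,0]
    - [0,0,0,0]
    - [0,0,0,0]
    - [0,0,0,0]
    - [0,0,0,0]
    - [0,0,0,0]

```text
clock: 30.4
position: [505.6, 162.3, 79.0]
tool_rot: [0.704, 0.71, 0.0, 0.0]
ft_force: [2.3, 5.1, 5.3]
width: 13.5
grip_force: 63.2
```

```bash
python3 go.py 505.3 162.2 79 -1.571; python3 now.py 4; python3 -c "
import cv2,numpy as np
t=cv2.imread('pics/top4.png')[225:300,255:325];s=cv2.imread('pics/side4.png')[225:300,260:330]
f=lambda i,k:cv2.resize(i,None,fx=k,fy=k,interpolation=cv2.INTER_CUBIC)
cv2.imwrite('pics/k4.png',np.hstack([f(t,5.5),f(s,5.5)]))"
```

```text
t 30.4 pos [505.6  162.25  78.98] th -1.5634 tilt [ 5.e-04  4.e-04 -1.e+00] q [ 0.31  0.37 -0.26  0.94  0.    1.87] w 13.5 F [2.3 5.1 5.3] Tz [ 0.9  -0.63  0.2 ]
units total [-0.002 -0.01  -0.001] turn 0.109
```

View pics/k4.png

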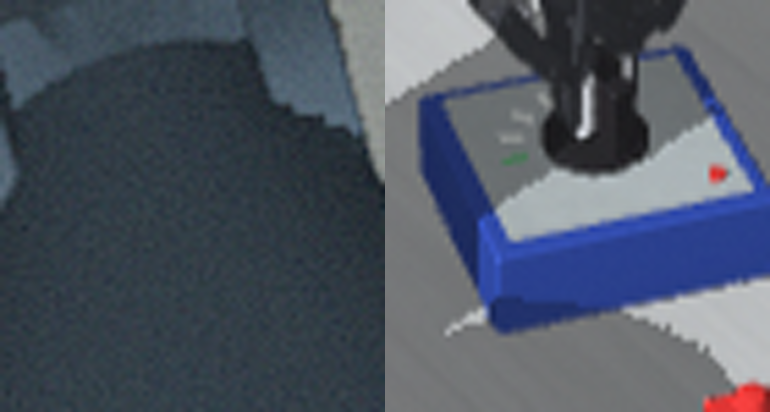

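The knob is held. Wrist torque is 0.20 N m, which is the spring value right at the third stop, and the yaw has turned 1.249 rad. One last tiny turn, then I hand in.

>>> servo_tool:
  targets:
    - [0,0,0,0.1]
    - [0,0,0,0]
    - [0,0,0,0]
    - [0,0,0,0]
    - [0,0,0,0]
    - [0,0,0,0]
    - [0,0,0,0]
    - [0,0,0,0]
    - [0,0,0,0]
    - [0,0,0,0]

```text
clock: 31.33
position: [505.6, 162.3, 79.0]
tool_rot: [0.707, 0.707, 0.0, 0.0]
ft_force: [2.3, 3.7, 4.7]
width: 13.0
grip_force: 63.2
```

```bash
python3 go.py 505.3 162.2 79 -1.571; python3 -c "
from workcell import manip
print(manip.finish_job())"
```

```text
t 31.3333 pos [505.58 162.26  78.96] th -1.5703 tilt [ 4.e-04  3.e-04 -1.e+00] q [ 0.31  0.37 -0.26  0.94  0.    1.88] w 13.0 F [2.3 3.7 4.7] Tz [ 0.96 -0.64  0.17]
units total [-0.002 -0.009 -0.001] turn 0.01
the job is handed in; nothing more can be done
None
```

I handed the job in at 31.3 s: by my own measurements the three blocks are flush, square and centred on their marks to about 1–2 mm, and the gripper still holds the knob at the third click (gripper turned 1.256 rad); no verdict was returned.

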